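# Re-rack a row of bench supplies in mirror order

## Task

My left-handed colleague is taking over this bench: move the four things from the pale rack to the empty dark rack and put them there in the reverse order, one to a bay, so that the thing at the left end now is at the right end there, the second from the left becomes the second from the right, and so on. Stand each one upright on the board, in the middle of its bay, let go of it, tip nothing over on the way, and leave the sanding block, the masking tape and the wing clamp where they lie.

Things in the scene. Friction and masses are not known exactly. Their poses are not given: they have to be found in the camera images.
- full_rack: Pale rack, full at the start, the nearer or farther one. Fixed; board 84 mm deep (x), 336 long (y), top 95 mm above the bench, on end panels. Four bays, centres at x = 0, y = +123, +41, -41, -123 mm. Dividing strips 6 mm wide, 6 high; panels as high; no front or back lip. Origin: centre of its foot, on the bench; x away from the robot, y to its left (within 6 degrees). On mats: 97 mm.
- empty_rack: Dark rack, empty at the start. Fixed; board 84 mm deep (x), 336 long (y), top 95 mm above the bench, on end panels. Four bays, centres at x = 0, y = +123, +41, -41, -123 mm. Dividing strips 6 mm wide, 6 high; panels as high; no front or back lip. Origin: centre of its foot, on the bench; x away from the robot, y to its left (within 6 degrees). No mats.
- screw_jar: A clear glass jar of screws with a pale round lid, 57 mm in diameter, 104 mm tall, 0.35 kg, loose. Origin: centre of its underside; z up along its axis. Grasp round the body 60 to 90 mm above its foot.
- capped_jar: A slim round jar with a dark cap, 41 mm in diameter, 105 mm tall, 0.11 kg, loose. Origin: centre of its underside; z up along its axis. Grasp round the body or the cap.
- brush: A small dark brush standing on its wooden block with the bristles up, 24 mm (its x) by 45 mm (its y) and 40 mm tall, loose. Origin: centre of its underside; z up. Its y runs along the rack at the start; grasp it across the 24 mm, along its x.
- cup: An open, empty round steel cup, 58 mm in diameter at the rim, narrower at the foot, 70 mm tall, 0.12 kg, loose. Origin: centre of its underside; z up along its axis. Grasp round the outside, 35 to 50 mm above its foot.
- screw_jar_mat: A thin flat cork mat, 78 x 72 mm and 2 mm thick, fixed in one bay of the pale rack: the one on which the jar of screws stands at the start. It stays there and so marks the bay that this thing came from. Origin: centre of its underside, 95 mm above the bench; x and y along the rack's. The four mats look alike.
- capped_jar_mat: A thin flat cork mat, 78 x 72 mm and 2 mm thick, fixed in one bay of the pale rack: the one on which the slim dark-capped jar stands at the start. It stays there and so marks the bay that this thing came from. Origin: centre of its underside, 95 mm above the bench; x and y along the rack's. The four mats look alike.
- brush_mat: A thin flat cork mat, 78 x 72 mm and 2 mm thick, fixed in one bay of the pale rack: the one on which the brush stands at the start. It stays there and so marks the bay that this thing came from. Origin: centre of its underside, 95 mm above the bench; x and y along the rack's. The four mats look alike.
- cup_mat: A thin flat cork mat, 78 x 72 mm and 2 mm thick, fixed in one bay of the pale rack: the one on which the steel cup stands at the start. It stays there and so marks the bay that this thing came from. Origin: centre of its underside, 95 mm above the bench; x and y along the rack's. The four mats look alike.
- wing_clamp: A small grey metal two-winged clamp nut lying on the bench behind the racks, 19 x 88 x 17 mm: a bystander. Origin: centre of its underside.
- sanding_block: A brown sanding block lying on the bench, 62 x 100 x 32 mm: a bystander. Origin: centre of its underside.
- masking_tape: A roll of pale masking tape lying flat on the bench, 85 mm in diameter, 19 mm high: a bystander. Origin: centre of its underside.
Things that resemble listed ones, but are neither listed nor needed, are in the scene too. There is more than one size of the brush; the one meant has the size given above.

How it is judged:
By the outcome, as a careful person would: the job done as asked, in the order asked, and still so for the second after the job is handed in, with the robot touching nothing.
It also fails if it takes over 90 s, if anything falls off the work surface, if the arm or the gripper's body presses on something with over 40 N, if the wrist force passes 120 N, or if a joint passes its speed limit or range.

## Robot

A 6-joint arm with a two-finger parallel gripper is mounted at the origin on a cart in front of the work surface, level with it; the furniture and walls round the work are solid. World frame = base frame: x ahead of the robot, y to its left, z up, the work surface at z = 0. Lengths are in m, angles in rad, forces in N, time in s.
With the tool pointing down it reaches from about 0.375 to 0.925 m from the base axis. Payload 5.7 kg.
Tool frame: the origin (TCP) lies where the fingers leave the gripper's body, on its centre line; the fingertips stand 73 mm ahead of it and the grasp point (between the pads) lies arm.hold_point_z ahead of it (arm.hold_point_z is the distance from the TCP to the grasp point, in m); z points along the fingers, y is the line along which they close (so a half turn about z gives the same grasp; the last joint's range is limited). The gripper opens to 85 mm and grips with 20 to 120 N. Pads are 22 mm wide; open, the fingers measure 114 mm over their backs; the gripper's body (76 mm by 85 mm) begins 54 mm behind the grasp point. The pads swing forward as they close: fully open they stand 13 mm farther back than shut.
Start: joints at [1.088, 0.359, 1.51, -0, 1.272, -0.115], TCP at [0.216, 0.56, 0.304] pointing down, gripper open.
Joint ranges: [-2.97, 2.97], [-1.01, 2.36], [0.21, 2.38], [-0.96, 4.11], [0.2, 2.71], [-2.98, 2.98]. Speed limits (rad/s): [2.39, 2.39, 3.14, 3.14, 3.14, 3.14].

## Interface

Orientations are given as a rotation vector (axis times angle).
In Python, from station import arm, vision gives the robot as it stands.
- The arm moves only by the tool servo_tool, never from a script. Its argument "targets" is one flat list of numbers, 7 for each row, row after row: the shift along the tool's x, y, z in units of 0.04 m (1.0 is 0.04 m), then the turn, a rotation vector about the tool's x, y, z in units of 360 degrees (1.0 is 360 degrees), then the finger opening in mm, from 0 to 85.4. In form: [dx, dy, dz, wx, wy, wz, grip, dx, dy, dz, wx, wy, wz, grip, ...]. A call has exactly 5 rows; each row shifts and turns the commanded pose from where the row before left it, along the tool's axes as they then stand; what a row does not reach is not made up. A row lasts 1/12 s, in which the tool goes at most 41.7 mm and 7.16 degrees, less where a joint would pass 70% of its speed; a pose out of reach is approached as far as the arm can. A call with a number of a shift or a turn outside -1 to 1 is refused whole. A call with a gripper value outside its range is refused whole. The fingers move at their own pace and stop on an object; "force" is the grip in N (left out, the last holds). Time passes only in rows, so rows that do not move let the fingers close, or fill a call up. It gives the time, the measured TCP pose, the force, the opening and the grip force at its end, in the units of the state.
- arm.state(): the state, without advancing time (a new reading comes with each control period).
- vision.capture(name): name is "side" or "top" or "wrist"; returns a dict with "img" (384x512x3 uint8, red, green, blue), "z_map" (384x512 float32, m along the optical axis (not along the pixel's ray), 0 where there is no reading), "camera_matrix" (3x3 intrinsics, pixels), "xyz" and "orientation" of the camera in the world. Camera axes: x right, y down, z forward; pixel columns grow to the right and rows downward; lengths in m; the calibration is good to about 2 mm. A picture is of the moment at which its call begins.
- arm.hand_in(): hands the job in; it is judged then, once.
The state is a dict: "time": time; "joint_pos": joint angles; "joint_vel": joint speeds; "tau": joint torques, N m; "tool_pos": TCP position; "orientation": TCP orientation; "force": force on the tool from outside, world axes, zero at the start; "moment": the same for the moment, N m; "finger_gap": finger opening in m; "grasp_force": force on a finger pad.
Only numpy, scipy, OpenCV 4.12 (cv2) and the standard library are available. Lean on these libraries where they do the work, as an engineer would, in place of code of your own. Each camera call takes 0.05 s, during which the arm holds its last target. There are 200 camera calls.

## Working session

There is one attempt and no reset: what is moved stays moved. The work goes in short steps, Python scripts to look and compute and a tool call to move; the robot and the scene stay as the last step left them, time stands still between calls to the robot, and variables do not carry over. Pictures are saved under pics/ and viewed, at most 14 in all, crops included, and the job is handed in when it is done.

Besides the shell and the picture viewer there is one more tool, called as a command line: name --argument value ..., lists and objects as JSON in quotes. servo_tool: Moves the arm, as the interface text tells. Its arguments: {"type":"object","properties":{"targets":{"type":"array"},"force":{"type":"number"}},"required":["targets"]}

```bash
ls; mkdir -p pics
python3 - <<'E'
from station import arm, vision
import cv2,numpy as np
print(arm.state(), arm.hold_point_z)
for n in ("top","side"):
    c=vision.capture(n); cv2.imwrite(f"pics/{n}0.png",c["img"][:,:,::-1]); np.savez(f"{n}0.npz",**c)
    print(n,c["camera_matrix"],c["xyz"],c["orientation"])
E
```

```text
pics
{'time': 0.0, 'joint_pos': array([ 1.08788065e+00,  3.59482610e-01,  1.51150209e+00,  3.45896806e-05,
        1.27249823e+00, -1.15092547e-01]), 'joint_vel': array([ 9.88193124e-04, -2.41336228e-03, -5.57725441e-04,  1.03998534e-03,
        8.93155379e-04, -7.46700367e-05]), 'tau': array([-7.07671916e-06, -5.27623773e+01, -2.78618306e+01, -5.65590908e-04,
        1.31014150e-02,  7.39927202e-06]), 'tool_pos': array([0.21547258, 0.5593509 , 0.30304029]), 'orientation': array([-5.74431567e-01, -3.08802981e+00,  2.82168031e-03]), 'force': array([0.03537733, 0.08936801, 0.34784593]), 'moment': array([-0.01288757, -0.03503055,  0.02234706]), 'grasp_force': 0.0, 'finger_gap': 0.08519302610122866} 0.0539
top [[389.10595067   0.         254.39883516]
 [  0.         389.10595067 192.97069645]
 [  0.           0.           1.        ]] [ 0.44093903 -0.24749718  1.04333511] [-2.13748687  2.16951196 -0.15171384]
side [[353.80555493   0.         258.07538907]
 [  0.         353.80555493 185.18643993]
 [  0.           0.           1.        ]] [ 0.31299488 -1.09156291  0.7180842 ] [-2.16397579  0.32725907 -0.14131908]
```

View pics/top0.png

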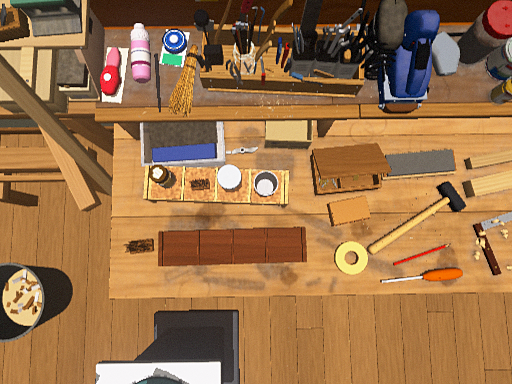

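View pics/side0.png

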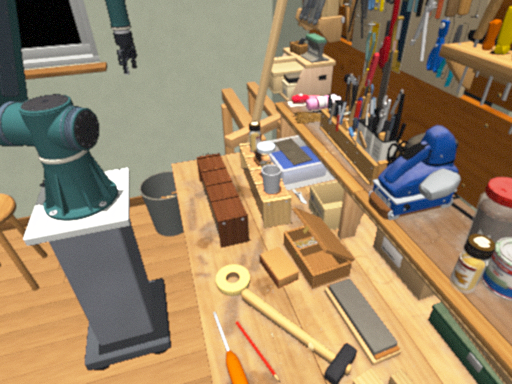

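The top view shows the pale rack far (rows 170–203, columns 145–289) holding, from the left, the capped jar (160,176), brush (201,184), screw jar (229,177) and cup (265,183). The dark rack is near (columns 158–306, rows 228–265). A decoy brush lies on the bench at (140,246). Next I'll measure.

```bash
cat > h.py <<'E'
import numpy as np
from scipy.spatial.transform import Rotation as R
def cloud(c):
    K=c["camera_matrix"]; z=c["z_map"]; v,u=np.indices(z.shape)
    p=np.stack([(u-K[0,2])*z/K[0,0],(v-K[1,2])*z/K[1,1],z],-1)
    w=p@R.from_rotvec(c["orientation"]).as_matrix().T+c["xyz"]
    w[z==0]=np.nan; return w
E
python3 - <<'E'
import numpy as np,cv2
from h import *
c=np.load("top0.npz"); w=cloud(c); np.set_printoptions(precision=4,suppress=True)
# bench check
for u,v in [(200,215),(350,260),(130,210)]: print("bench",w[v,u])
for n,(u0,u1,v0,v1) in dict(dark=(150,315,222,272),pale=(138,296,158,210)).items():
    q=w[v0:v1,u0:u1].reshape(-1,3); m=(abs(q[:,2]-.096)<.01); q=q[m]
    r=cv2.minAreaRect((q[:,:2]*1000).astype(np.float32)); print(n,r,np.median(q[:,2]))
for n,(u0,u1,v0,v1) in dict(cj=(146,178,160,192),br=(186,214,172,196),sj=(214,246,160,196),cup=(250,282,168,200),decoy=(120,158,235,258)).items():
    q=w[v0:v1,u0:u1].reshape(-1,3); zt=np.nanpercentile(q[:,2],99); q=q[q[:,2]>(zt-.012)]
    r=cv2.minAreaRect((q[:,:2]*1000).astype(np.float32)); print(n,zt,len(q),r,q.min(0),q.max(0))
# height profile behind rack
for v in range(90,172,6): print(v,w[v,165].round(3),w[v,230].round(3),w[v,270].round(3))
E
```

```text
bench [ 0.5259 -0.1067 -0.0022]
bench [ 0.4006 -0.5037  0.002 ]
bench [ 0.542   0.0814 -0.0012]
dark ((442.76373291015625, -197.15408325195312), (84.0931167602539, 356.412109375), 0.9010199904441833) 0.09451519604277425
pale ((607.43505859375, -152.67750549316406), (369.95025634765625, 109.88700103759766), 87.04727935791016) 0.09638442760680965
cj 0.20400414764488778 272 ((604.57421875, -40.75133514404297), (39.03302764892578, 38.36219024658203), 89.7040023803711) [ 0.5854 -0.0603  0.1924] [ 0.6238 -0.0213  0.2052]
br 0.13353168181507147 50 ((594.341064453125, -118.4254379272461), (18.319198608398438, 39.52907180786133), 6.841422080993652) [ 0.5841 -0.1384  0.1217] [ 0.6042 -0.0983  0.1398]
sj 0.20300727087659426 489 ((594.9791259765625, -197.24676513671875), (53.510074615478516, 53.44040298461914), 44.097694396972656) [ 0.568  -0.2238  0.1911] [ 0.6222 -0.1709  0.2049]
cup 0.1680014453406057 126 ((585.1137084960938, -278.99755859375), (55.88753890991211, 55.81494903564453), 22.518138885498047) [ 0.5576 -0.3071  0.1561] [ 0.6136 -0.2501  0.1691]
decoy 0.053921091004330166 69 ((446.51
[... 449 characters left out ...]
0.205] [ 0.735 -0.201  0.203] [ 0.732 -0.29   0.207]
120 [ 0.724 -0.055  0.199] [ 0.724 -0.2    0.194] [ 0.728 -0.291  0.179]
126 [nan nan nan] [ 0.773 -0.189 -0.004] [ 0.769 -0.3    0.003]
132 [ 0.73  -0.03   0.089] [ 0.755 -0.189 -0.003] [ 0.752 -0.3    0.001]
138 [ 0.713 -0.031  0.092] [ 0.737 -0.189  0.   ] [ 0.712 -0.295  0.083]
144 [ 0.699 -0.03   0.089] [ 0.72  -0.189 -0.001] [ 0.709 -0.297  0.036]
150 [ 0.693 -0.021  0.049] [ 0.704 -0.188 -0.004] [ 0.701 -0.298  0.002]
156 [ 0.677 -0.022  0.05 ] [ 0.687 -0.188 -0.004] [ 0.685 -0.298 -0.002]
162 [ 0.653 -0.03   0.086] [ 0.671 -0.188 -0.004] [ 0.668 -0.298 -0.001]
168 [ 0.614 -0.057  0.202] [ 0.613 -0.2    0.198] [ 0.652 -0.298 -0.002]
```

Run:
```python
import numpy as np,cv2
from h import *
c=np.load("top0.npz"); w=cloud(c); im=c["img"]
big=cv2.resize(im[155:275,115:315,::-1],None,fx=4,fy=4,interpolation=cv2.INTER_CUBIC); cv2.imwrite("pics/crop0.png",big)
np.set_printoptions(precision=3,suppress=True,linewidth=200)
for v in (240,255):
    print(v); print(np.c_[np.arange(150,316),w[v,150:316]*1000,im[v,150:316,0]][::1][np.r_[5:14,44:52,80:88,116:124,150:160]].astype(int).tolist())
```

```text
240
[[155, 460, 11, 1, 207], [156, 460, 9, 0, 207], [157, 460, 7, 0, 217], [158, 458, -19, 100, 142], [159, 458, -22, 101, 116], [160, 458, -25, 102, 125], [161, 458, -26, 98, 131], [162, 458, -29, 99, 40], [163, 458, -30, 93, 110], [194, 457, -105, 94, 138], [195, 457, -107, 92, 142], [196, 457, -110, 96, 140], [197, 457, -113, 97, 136], [198, 457, -115, 100, 129], [199, 457, -118, 100, 51], [200, 457, -120, 95, 147], [201, 457, -121, 91, 144], [230, 456, -192, 95, 146], [231, 456, -195, 100, 179], [232, 456, -197, 98, 125], [233, 456, -199, 95, 103], [234, 456, -202, 92, 153], [235, 456, -204, 90, 146], [236, 456, -207, 93, 146], [237, 456, -209, 92, 151], [266, 454, -279, 100, 130], [267, 454, -281, 101, 130], [268, 454, -284, 96, 145], [269, 454, -286, 96, 142], [270, 454, -289, 92, 142], [271, 454, -291, 92, 150], [272, 454, -294, 94, 143], [273, 454, -296, 92, 143], [300, 453, -362, 94, 142], [301, 453, -364, 93, 80], [302, 453, -366, 99, 114], [303, 453, -368, 97, 146], [304, 453, -370, 100, 136], [305, 453, -373, 101, 125], [306, 454, -389, 0, 194], [307, 454, -392, 0, 211], 
[... 503 characters left out ...]
230, 420, -192, 92, 133], [231, 420, -194, 98, 104], [232, 420, -197, 99, 140], [233, 420, -199, 98, 158], [234, 420, -201, 94, 133], [235, 420, -204, 94, 131], [236, 420, -206, 94, 130], [237, 420, -209, 93, 130], [266, 419, -278, 99, 139], [267, 419, -281, 100, 142], [268, 419, -283, 93, 107], [269, 418, -286, 93, 132], [270, 418, -288, 92, 131], [271, 418, -291, 94, 130], [272, 418, -293, 97, 132], [273, 418, -295, 93, 132], [300, 417, -361, 92, 132], [301, 417, -363, 94, 144], [302, 417, -365, 95, 38], [303, 417, -367, 99, 137], [304, 417, -369, 100, 130], [305, 417, -372, 99, 123], [306, 417, -374, 100, 122], [307, 415, -390, 0, 227], [308, 415, -393, 1, 216], [309, 415, -396, -1, 222]]
```

View pics/crop0.png

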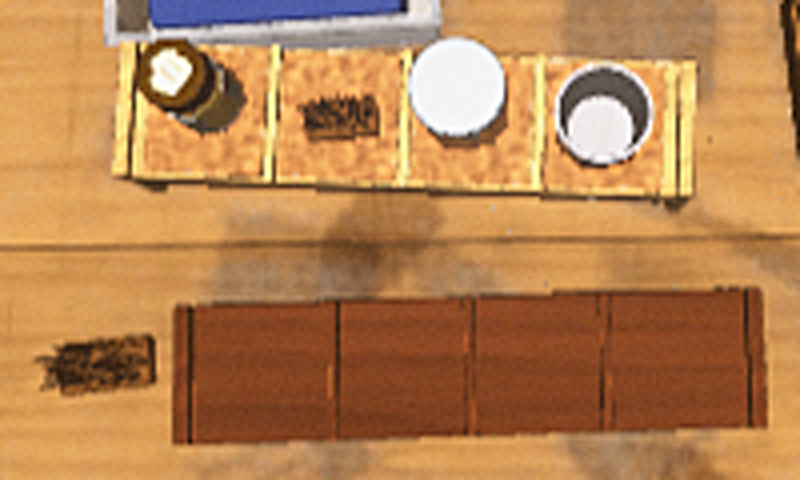

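```bash
cat > fit.py <<'E'
import numpy as np,cv2
from h import *
def rack(w,box,g=None,x0=None):
    # board+panel points -> front/back edges per y-slice, robust line fit
    u0,u1,v0,v1=box; F=[];B=[]
    for u in range(u0,u1):
        q=w[v0:v1,u]; q=q[(abs(q[:,2]-.097)<.012)]
        if len(q)<8: continue
        F.append(q[q[:,0].argmin()]); B.append(q[q[:,0].argmax()])
    return np.array(F),np.array(B)
def line(P):
    y,x=P[:,1],P[:,0]; m=np.ones(len(x),bool)
    for _ in range(8):
        k=np.polyfit(y[m],x[m],1); r=x-np.polyval(k,y); m=abs(r-np.median(r[m]))<max(.002,1.5*np.median(abs(r[m])))
    return k,m.sum()
E
python3 - <<'E'
from fit import *
c=np.load("top0.npz"); w=cloud(c)
for n,b,y in (("dark",(162,302,222,272),-.197),("pale",(148,286,165,210),-.157)):
    F,B=rack(w,b)
    kf,a=line(F); kb,d=line(B)
    print(n,"front x@yc",np.polyval(kf,y),"slope deg",np.degrees(kf[0]),a,"back",np.polyval(kb,y),np.degrees(kb[0]),d)
# pale along y: strip profile near front row
np.set_printoptions(precision=0,suppress=True)
for v in (196,198): print([(u,)+tuple((w[v,u]*1000).round().astype(int)) for u in list(range(142,152))+list(range(178,188))+list(range(211,221))+list(range(245,254))+list(range(278,294))])
# brush wood/bristle by colour
im=c["img"].astype(int)
for n,(u0,u1,v0,v1) in dict(br=(188,212,175,192),decoy=(120,158,235,258)).items():
    q=w[v0:v1,u0:u1]; I=im[v0:v1,u0:u1].sum(-1); m=(q[...,2]>(.107 if n=="br" else .012))
    r=cv2.minAreaRect((q[m][:,:2]*1000).astype(np.float32)); print(n,m.sum(),r,np.percentile(q[m][:,2],[5,50,95]))
E
```

```text
dark front x@yc 0.4019609387500252 slope deg -0.8779166880127194 140 back 0.4834163631402094 -0.8680252838921977 140
pale front x@yc 0.5532218095247321 slope deg 2.992341712372294 138 back 0.6352841859738634 3.031689527526243 101
[(142, np.int64(579), np.int64(49), np.int64(1)), (143, np.int64(566), np.int64(19), np.int64(100)), (144, np.int64(566), np.int64(16), np.int64(102)), (145, np.int64(566), np.int64(14), np.int64(99)), (146, np.int64(566), np.int64(11), np.int64(101)), (147, np.int64(567), np.int64(10), np.int64(95)), (148, np.int64(567), np.int64(8), np.int64(94)), (149, np.int64(567), np.int64(6), np.int64(93)), (150, np.int64(567), np.int64(3), np.int64(94)), (151, np.int64(566), np.int64(1), np.int64(95)), (178, np.int64(565), np.int64(-66), np.int64(95)), (179, np.int64(566), np.int64(-68), np.int64(95)), (180, np.int64(566), np.int64(-70), np.int64(93)), (181, np.int64(564), np.int64(-74), np.int64(102)), (182, np.int64(565), np.int64(-76), np.int64(98)), (183, np.int64(565), np.int64(-79), np.int64(99)), (184, np.int64(565), np.int64(-80), np.int64(95)), (185, np.int6
[... 4335 characters left out ...]
int64(556), np.int64(-328), np.int64(101)), (286, np.int64(556), np.int64(-330), np.int64(99)), (287, np.int64(556), np.int64(-333), np.int64(100)), (288, np.int64(568), np.int64(-345), np.int64(-2)), (289, np.int64(568), np.int64(-347), np.int64(-2)), (290, np.int64(568), np.int64(-350), np.int64(0)), (291, np.int64(568), np.int64(-352), np.int64(2)), (292, np.int64(568), np.int64(-356), np.int64(-3)), (293, np.int64(568), np.int64(-358), np.int64(2))]
br 155 ((592.9012451171875, -120.60160064697266), (22.552982330322266, 43.81842803955078), 5.279750347137451) [0. 0. 0.]
decoy 312 ((446.9078063964844, 46.7384033203125), (33.357688903808594, 63.667457580566406), 6.213527679443359) [0. 0. 0.]
```

servo_tool --targets '[0,0,-0.15,0,0,0.01915,85,0,0,-0.15,0,0,0.01915,85,0,0,-0.15,0,0,0.01915,85,0,0,-0.15,0,0,0.01915,85,0,0,-0.15,0,0,0.01915,85]' --force 30

```text
time: 0.52
tool_pos: [0.2156, 0.5595, 0.3336]
orientation: [1.472, 2.775, -0.002]
force: [-0.0, -0.4, -0.2]
finger_gap: 0.0851
grasp_force: 0.0
```

servo_tool --targets '[0,0,-0.15,0,0,0.01915,85,0,0,-0.15,0,0,0.01915,85,0,0,-0.15,0,0,0.01915,85,0,0,-0.15,0,0,0.01915,85,0,0,-0.15,0,0,0.01915,85]'

```text
time: 0.93
tool_pos: [0.2156, 0.5596, 0.3636]
orientation: [2.228, 2.214, -0.002]
force: [0.7, -0.0, -0.2]
finger_gap: 0.0852
grasp_force: 0.0
```

servo_tool --targets '[-0.75,0.486,0,0,0,0,85,-0.75,0.486,0,0,0,0,85,-0.75,0.486,0,0,0,0,85,-0.75,0.486,0,0,0,0,85,-0.75,0.486,0,0,0,0,85]'

```text
time: 1.35
tool_pos: [0.3132, 0.4083, 0.3635]
orientation: [2.221, 2.222, -0.001]
force: [0.1, 0.2, 0.6]
finger_gap: 0.0849
grasp_force: 0.0
```

servo_tool --targets '[-0.75,0.486,0,0,0,0,85,-0.75,0.486,0,0,0,0,85,-0.75,0.486,0,0,0,0,85,-0.75,0.486,0,0,0,0,85,-0.75,0.486,0,0,0,0,85]'

```text
time: 1.77
tool_pos: [0.4104, 0.2581, 0.3637]
orientation: [-2.221, -2.221, 0.001]
force: [0.9, 0.8, -0.1]
finger_gap: 0.085
grasp_force: 0.0
```

servo_tool --targets '[-0.75,0.486,0,0,0,0,85,-0.75,0.486,0,0,0,0,85,-0.75,0.486,0,0,0,0,85,-0.75,0.486,0,0,0,0,85,-0.75,0.486,0,0,0,0,85]'

```text
time: 2.18
tool_pos: [0.5076, 0.1081, 0.3636]
orientation: [-2.222, -2.221, 0.001]
force: [0.5, -0.3, -0.4]
finger_gap: 0.0852
grasp_force: 0.0
```

servo_tool --targets '[-0.75,0.486,0,0,0,0,85,-0.75,0.486,0,0,0,0,85,-0.75,0.486,0,0,0,0,85,-0.75,0.486,0,0,0,0,85,-0.72,0.486,0,0,0,0,85]'

```text
time: 2.6
tool_pos: [0.6048, -0.0408, 0.3634]
orientation: [-2.222, -2.22, 0.001]
force: [-0.3, 0.7, -0.1]
finger_gap: 0.0851
grasp_force: 0.0
```

Run:
```python
from station import arm, vision
import cv2,numpy as np
from h import *
print(arm.state()["tool_pos"],arm.state()["joint_pos"])
c=vision.capture("wrist"); cv2.imwrite("pics/w0.png",c["img"][:,:,::-1]); np.savez("w0.npz",**c); print(c["xyz"],c["orientation"])
```

```text
[ 0.60482993 -0.04083449  0.36340342] [-1.81252670e-01  3.22373271e-01  1.41518458e+00 -1.27701888e-04
  1.40498682e+00 -1.80633050e-01]
[0.60482676 0.031315   0.43431369] [ 2.85371369e+00  1.35959208e-04 -8.56575362e-04]
```

View pics/w0.png

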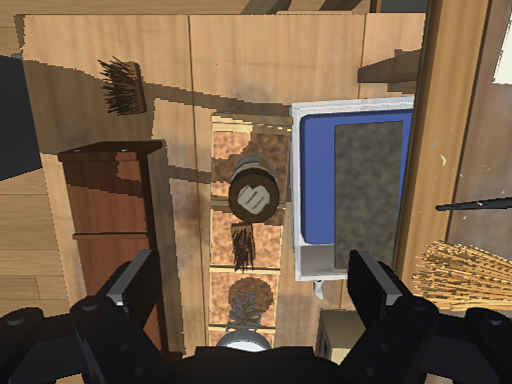

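The wrist view shows the capped jar's cap at (254,193), midway between the fingers. Behind it are the brush (243,248), the screw jar (250,300) and the dark rack on the left. I'll cross-check the positions from this view.

Run:
```python
from fit import *
w=cloud(np.load("w0.npz"))
q=w[150:230,215:290].reshape(-1,3); q=q[q[:,2]>.192]; print(len(q),q.min(0),q.max(0),(q.min(0)+q.max(0))/2)
q=w[222:275,228:260].reshape(-1,3); q=q[(q[:,2]>.112)&(q[:,1]<-.09)&(q[:,2]<.145)]; print(len(q),np.median(q,0),cv2.minAreaRect((q[:,:2]*1000).astype(np.float32)))
```

```text
2166 [ 0.5845506  -0.05921021  0.19207119] [ 0.6233419  -0.01951059  0.20549205] [ 0.60394625 -0.0393604   0.19878162]
533 [ 0.5913823  -0.12076856  0.12877043] ((591.632080078125, -120.00906372070312), (21.31704330444336, 44.153480529785156), 6.814919471740723)
```

servo_tool --targets '[0,-0.02,0.7,0,0,0,85,0,0,0.7,0,0,0,85,0,0,0.7,0,0,0,85,0,0,0.7,0,0,0,85,0,0,0.7,0,0,0,85]'

```text
time: 3.07
tool_pos: [0.6031, -0.0389, 0.2224]
orientation: [-2.222, -2.221, 0.001]
force: [0.2, -0.6, -1.0]
finger_gap: 0.085
grasp_force: 0.0
```

servo_tool --targets '[0,0,0,0,0,0,35,0,0,0,0,0,0,35,0,0,0,0,0,0,35,0,0,0,0,0,0,35,0,0,0,0,0,0,35]'

```text
time: 3.48
tool_pos: [0.6048, -0.0392, 0.226]
orientation: [2.219, 2.219, 0.003]
force: [0.1, -0.4, 2.8]
finger_gap: 0.0397
grasp_force: 31.1
```

servo_tool --targets '[0,0,0,0,0,0,35,0,0,0,0,0,0,35,0,0,0,0,0,0,35,0,0,0,0,0,0,35,0,0,0,0,0,0,35]'

```text
time: 3.9
tool_pos: [0.6048, -0.0392, 0.226]
orientation: [2.22, 2.219, 0.003]
force: [0.2, 0.2, 7.1]
finger_gap: 0.0402
grasp_force: 31.4
```

servo_tool --targets '[0,0,-0.4,0,0,0,35,0,0,-0.7,0,0,0,35,0,0,-0.9,0,0,0,35,0,0,-0.9,0,0,0,35,0,0,-0.5,0,0,0,35]'

```text
time: 4.32
tool_pos: [0.6047, -0.0392, 0.3648]
orientation: [2.218, 2.218, 0.005]
force: [0.9, 0.0, -0.3]
finger_gap: 0.0402
grasp_force: 31.1
```

servo_tool --targets '[-0.3,-0.2,0,0,0,0,35,-0.5,-0.3,0,0,0,0,35,-0.6,-0.34,0,0,0,0,35,-0.6,-0.34,0,0,0,0,35,-0.6,-0.34,0,0,0,0,35]'

```text
time: 4.73
tool_pos: [0.5411, -0.1439, 0.3592]
orientation: [-2.22, -2.221, 0.001]
force: [0.1, -0.1, -0.6]
finger_gap: 0.0402
grasp_force: 31.1
```

servo_tool --targets '[-0.6,-0.34,0,0,0,0,35,-0.6,-0.34,0,0,0,0,35,-0.6,-0.34,0,0,0,0,35,-0.6,-0.34,0,0,0,0,35,-0.6,-0.34,0,0,0,0,35]'

```text
time: 5.15
tool_pos: [0.4729, -0.264, 0.3592]
orientation: [-2.221, -2.22, 0.001]
force: [0.5, -0.3, -1.8]
finger_gap: 0.0402
grasp_force: 31.1
```

servo_tool --targets '[-0.6,-0.34,0,0,0,0,35,-0.5,-0.28,0,0,0,0,35,-0.4,-0.2,0,0,0,0,35,-0.1,-0.1,0,0,0,0,35,0,0,0,0,0,0,35]'

```text
time: 5.57
tool_pos: [0.4364, -0.3278, 0.3592]
orientation: [-2.223, -2.218, 0.001]
force: [0.5, -0.3, -1.3]
finger_gap: 0.04
grasp_force: 31.0
```

servo_tool --targets '[0.18,0.2,0,0,0,0,35,0,0,0.5,0,0,0,35,0,0,0.8,0,0,0,35,0,0,0.8,0,0,0,35,0,0,0.6,0,0,0,35]'

```text
time: 5.98
tool_pos: [0.4464, -0.3172, 0.2498]
orientation: [-2.219, -2.222, -0.001]
force: [0.2, 1.7, -1.2]
finger_gap: 0.0402
grasp_force: 31.0
```

servo_tool --targets '[0,0,0.3,0,0,0,35,0,0,0.15,0,0,0,35,0,0,0.1,0,0,0,35,0,0,0,0,0,0,35,0,0,0,0,0,0,35]'

```text
time: 6.4
tool_pos: [0.4468, -0.3197, 0.2308]
orientation: [2.22, 2.221, 0.0]
force: [-0.6, 0.0, -1.0]
finger_gap: 0.0404
grasp_force: 31.0
```

Run:
```python
from station import arm, vision
import cv2,numpy as np
s=arm.state();print(s["tool_pos"],s["force"])
c=vision.capture("side"); cv2.imwrite("pics/s1.png",cv2.resize(c["img"][110:270,170:330,::-1],None,fx=4,fy=4)[:600]); np.savez("s1.npz",**c)
```

```text
[ 0.44677853 -0.31967798  0.23078467] [-0.56676925  0.02940827 -0.98045849]
```

View pics/s1.png

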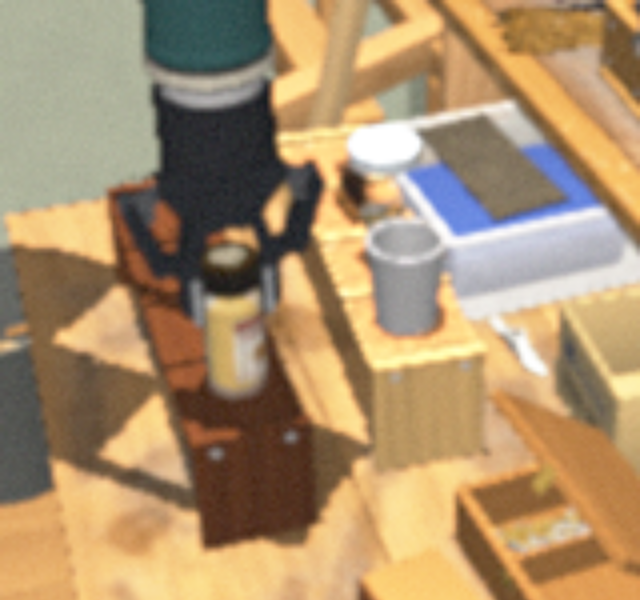

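The side view shows the jar upright between the fingers at (238,330), just above the dark rack's right-hand bay. I'll lower it to contact.

servo_tool --targets '[-0.02,-0.05,0.05,0,0,0,35,0,0,0.05,0,0,0,35,0,0,0.04,0,0,0,35,0,0,0.03,0,0,0,35,0,0,0,0,0,0,35]'

```text
time: 6.87
tool_pos: [0.4439, -0.3209, 0.224]
orientation: [2.222, 2.22, -0.0]
force: [-1.2, 1.4, 6.1]
finger_gap: 0.0402
grasp_force: 31.8
```

servo_tool --targets '[0,0,0,0,0,0,45,0,0,0,0,0,0,55,0,0,0,0,0,0,70,0,0,0,0,0,0,75,0,0,0,0,0,0,75]'

```text
time: 7.28
tool_pos: [0.4439, -0.3206, 0.223]
orientation: [-2.222, -2.221, 0.0]
force: [-0.2, -0.7, -0.3]
finger_gap: 0.0749
grasp_force: 0.0
```

servo_tool --targets '[0,0,-0.3,0,0,0,75,0,0,-0.8,0,0,0,75,0,0,-0.8,0,0,0,75,0,0,-0.8,0,0,0,75,0,0,-0.6,0,0,0,75]'

```text
time: 7.7
tool_pos: [0.4443, -0.3209, 0.3578]
orientation: [2.22, 2.22, 0.0]
force: [0.7, -1.0, 0.5]
finger_gap: 0.0752
grasp_force: 0.0
```

Run:
```python
from station import arm, vision
from fit import *
print(arm.state()["tool_pos"])
w=cloud(vision.capture("wrist"));np.save("w1.npy",w)
q=w.reshape(-1,3); q=q[(q[:,2]>.185)&(q[:,2]<.215)&(abs(q[:,0]-.4446)<.04)&(abs(q[:,1]+.32)<.045)]; print(len(q),q.min(0),q.max(0),(q.min(0)+q.max(0))/2)
```

```text
[ 0.44428807 -0.32087309  0.35775448]
2297 [ 0.42308684 -0.34109798  0.18507995] [ 0.46224519 -0.30081388  0.20329597] [ 0.44266601 -0.32095593  0.19418796]
```

servo_tool --targets '[0.51,0.37,0,0,0,0,50,0.51,0.37,0,0,0,0,50,0.51,0.37,0,0,0,0,50,0.51,0.37,0,0,0,0,50,0.51,0.37,0,0,0,0,50]'

```text
time: 8.17
tool_pos: [0.5184, -0.2176, 0.3548]
orientation: [-2.222, -2.221, 0.0]
force: [-0.3, -0.4, -0.0]
finger_gap: 0.0498
grasp_force: 0.0
```

servo_tool --targets '[0.51,0.37,0,0,0,0,50,0.51,0.37,0,0,0,0,50,0.51,0.37,0,0,0,0,50,0.51,0.37,0,0,0,0,50,0.52,0.36,0,0,0,0,50]'

```text
time: 8.58
tool_pos: [0.5922, -0.1151, 0.3547]
orientation: [-2.222, -2.221, 0.0]
force: [0.8, -0.2, 0.8]
finger_gap: 0.0498
grasp_force: 0.0
```

servo_tool --targets '[0,0,0,0,0,-0.0167,50,0,0,0.4,0,0,0,50,0,0,0.6,0,0,0,50,0,0,0.6,0,0,0,50,0,0,0.4,0,0,0,50]'

```text
time: 9.0
tool_pos: [0.5907, -0.1158, 0.2727]
orientation: [-2.1, -2.333, 0.002]
force: [0.0, -0.6, -0.6]
finger_gap: 0.0499
grasp_force: 0.0
```

servo_tool --targets '[0,0,0,0,0,0,50,0,0,0,0,0,0,50,0,0,0,0,0,0,50,0,0,0,0,0,0,50,0,0,0,0,0,0,50]'

```text
time: 9.42
tool_pos: [0.5924, -0.1165, 0.2766]
orientation: [2.101, 2.333, 0.002]
force: [-0.2, 0.0, -0.6]
finger_gap: 0.0501
grasp_force: 0.0
```

Run:
```python
from station import arm, vision
from fit import *
print(arm.state()["tool_pos"],arm.state()["orientation"])
c=vision.capture("wrist");w=cloud(c);cv2.imwrite("pics/w2.png",c["img"][:,:,::-1])
q=w.reshape(-1,3); q=q[(q[:,2]>.112)&(q[:,2]<.145)&(abs(q[:,0]-.592)<.022)&(abs(q[:,1]+.12)<.035)]; print(len(q),q.min(0),q.max(0),cv2.minAreaRect((q[:,:2]*1000).astype(np.float32)))
```

```text
[ 0.59235982 -0.11651512  0.27656452] [2.10057791e+00 2.33280742e+00 1.58033912e-03]
932 [ 0.58106695 -0.14229824  0.11203191] [ 0.60321598 -0.09727714  0.1388694 ] ((591.8118896484375, -119.97972869873047), (21.386232376098633, 44.30072784423828), 7.16703462600708)
```

View pics/w2.png

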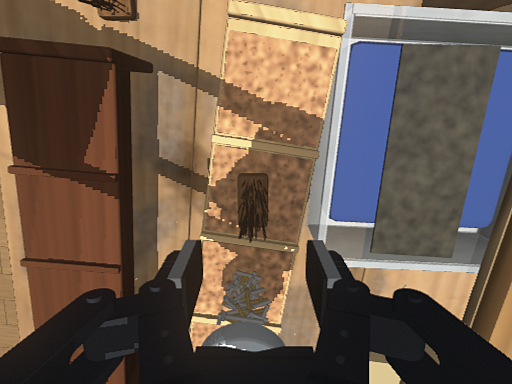

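The wrist view shows the brush at (253,205), square to the tool and between the fingers. I'll descend onto it.

servo_tool --targets '[0,0,0.5,0,0,0,50,0,0,0.8,0,0,0,50,0,0,0.7,0,0,0,50,0,0,0.4,0,0,0,50,0,0,0.09,0,0,0,50]'

```text
time: 9.88
tool_pos: [0.5899, -0.1158, 0.1729]
orientation: [-2.099, -2.331, 0.003]
force: [-0.6, -0.4, 0.1]
finger_gap: 0.05
grasp_force: 0.0
```

servo_tool --targets '[0,0,0,0,0,0,50,0,0,0,0,0,0,50,0,0,0,0,0,0,40,0,0,0,0,0,0,30,0,0,0,0,0,0,16]'

```text
time: 10.3
tool_pos: [0.5925, -0.1165, 0.1771]
orientation: [2.1, 2.333, 0.002]
force: [1.1, -0.6, 1.4]
finger_gap: 0.0237
grasp_force: 29.7
```

servo_tool --targets '[0,0,0,0,0,0,16,0,0,0,0,0,0,16,0,0,0,0,0,0,16,0,0,0,0,0,0,16,0,0,0,0,0,0,16]'

```text
time: 10.72
tool_pos: [0.5925, -0.1165, 0.177]
orientation: [2.1, 2.333, 0.002]
force: [-0.4, 0.4, 5.7]
finger_gap: 0.0237
grasp_force: 30.4
```

servo_tool --targets '[0,0,-0.5,0,0,0,16,0,0,-1,0,0,0,16,0,0,-1,0,0,0,16,0,0,-1,0,0,0,16,0,0,-0.8,0,0,0.0142,16]'

```text
time: 11.13
tool_pos: [0.5918, -0.1163, 0.3511]
orientation: [2.202, 2.237, 0.002]
force: [1.2, 0.4, 0.2]
finger_gap: 0.0236
grasp_force: 29.6
```

servo_tool --targets '[-0.2,-0.2,0,0,0,0,16,-0.35,-0.45,0,0,0,0,16,-0.4,-0.5,0,0,0,0,16,-0.4,-0.5,0,0,0,0,16,-0.4,-0.5,0,0,0,0,16]'

```text
time: 11.55
tool_pos: [0.5053, -0.1879, 0.3473]
orientation: [-2.203, -2.24, 0.0]
force: [-0.4, -0.8, 0.6]
finger_gap: 0.0237
grasp_force: 29.6
```

servo_tool --targets '[-0.4,-0.5,0,0,0,0,16,-0.4,-0.5,0,0,0,0,16,-0.2,-0.4,0,0,0,0,16,-0.15,-0.23,0,0,0,0,16,0,0,0,0,0,0,16]'

```text
time: 11.97
tool_pos: [0.4404, -0.2353, 0.3474]
orientation: [-2.206, -2.236, 0.001]
force: [0.1, -0.6, -0.2]
finger_gap: 0.0236
grasp_force: 29.6
```

servo_tool --targets '[0,0,0.5,0,0,0,16,0,0,0.7,0,0,0,16,0,0,0.7,0,0,0,16,0,0,0.6,0,0,0,16,0,0,0.5,0,0,0,16]'

```text
time: 12.38
tool_pos: [0.4425, -0.2337, 0.2258]
orientation: [-2.203, -2.239, -0.001]
force: [0.3, -0.0, -1.7]
finger_gap: 0.0236
grasp_force: 29.6
```

servo_tool --targets '[0,0,0.4,0,0,0,16,0,0,0.3,0,0,0,16,0,0,0.2,0,0,0,16,0,0,0,0,0,0,16,0,0,0,0,0,0,16]'

```text
time: 12.8
tool_pos: [0.4426, -0.2343, 0.1914]
orientation: [-2.203, -2.239, -0.0]
force: [-0.5, -1.1, 0.4]
finger_gap: 0.0232
grasp_force: 29.6
```

servo_tool --targets '[0,0.02,0.2,0,0,0,16,0,0,0.1,0,0,0,16,0,0,0.06,0,0,0,16,0,0,0.04,0,0,0,16,0,0,0,0,0,0,16]'

```text
time: 13.22
tool_pos: [0.4428, -0.2345, 0.1753]
orientation: [-2.204, -2.238, 0.0]
force: [0.7, 0.7, 0.0]
finger_gap: 0.0237
grasp_force: 29.6
```

servo_tool --targets '[0,0,0.02,0,0,0,16,0,0,0,0,0,0,16,0,0,0,0,0,0,16,0,0,0,0,0,0,16,0,0,0,0,0,0,16]'

```text
time: 13.63
tool_pos: [0.4431, -0.2347, 0.175]
orientation: [2.204, 2.238, -0.0]
force: [-0.7, 2.0, 3.3]
finger_gap: 0.0234
grasp_force: 30.2
```

servo_tool --targets '[0,0,0,0,0,0,30,0,0,0,0,0,0,45,0,0,0,0,0,0,50,0,0,0,0,0,0,50,0,0,0,0,0,0,50]'

```text
time: 14.05
tool_pos: [0.443, -0.2346, 0.1746]
orientation: [-2.204, -2.239, 0.0]
force: [-0.1, 0.5, 0.3]
finger_gap: 0.0505
grasp_force: 0.0
```

servo_tool --targets '[0,0,-0.4,0,0,0,50,0,0,-1,0,0,0,50,0,0,-1,0,0,0,50,0,0,-1,0,0,0,50,0,0,-1,0,0,0,50]'

```text
time: 14.47
tool_pos: [0.4425, -0.2342, 0.3525]
orientation: [-2.204, -2.238, 0.0]
force: [0.8, -0.6, -0.4]
finger_gap: 0.0503
grasp_force: 0.0
```

servo_tool --targets '[0.1,0.4,0,0,0,0,85,0.2,0.8,0,0,0,0,85,0.2,0.9,0,0,0,0,85,0.2,0.9,0,0,0,0,85,0.18,0.81,0,0,0,0,85]'

```text
time: 14.88
tool_pos: [0.5966, -0.1963, 0.3508]
orientation: [2.204, 2.238, 0.0]
force: [0.7, -0.6, 0.6]
finger_gap: 0.0855
grasp_force: 0.0
```

servo_tool --targets '[0,0,0,0,0,0,85,0,0,0,0,0,0,85,0,0,0,0,0,0,85,0,0,0,0,0,0,85,0,0,0,0,0,0,85]'

```text
time: 15.3
tool_pos: [0.5937, -0.1973, 0.3508]
orientation: [-2.205, -2.237, 0.001]
force: [0.3, 0.8, -0.3]
finger_gap: 0.085
grasp_force: 0.0
```

Run:
```python
from station import arm, vision
from fit import *
print(arm.state()["tool_pos"],arm.state()["orientation"])
c=vision.capture("wrist");cw=cloud(c);ct=vision.capture("top");t=cloud(ct);cv2.imwrite("pics/w3.png",c["img"][:,:,::-1])
def f(w,x,y,z0,z1,r=.034):
    q=w.reshape(-1,3); q=q[(q[:,2]>z0)&(q[:,2]<z1)&(abs(q[:,0]-x)<r)&(abs(q[:,1]-y)<r)]
    if len(q)>5: print(len(q),((q.min(0)+q.max(0))/2).round(4),(q.max(0)-q.min(0)).round(4),cv2.minAreaRect((q[:,:2]*1000).astype(np.float32)))
for w in (cw,t):
    f(w,.595,-.197,.19,.21); f(w,.4433,-.2385,.108,.145); f(w,.4446,-.3205,.19,.21)
```

```text
[ 0.59367228 -0.19729829  0.35081396] [-2.20489020e+00 -2.23728053e+00  7.50220167e-04]
4345 [ 0.594  -0.1967  0.197 ] [0.0548 0.0552 0.0139] ((594.0469970703125, -196.52471923828125), (54.552059173583984, 54.47269058227539), 40.51628494262695)
865 [ 0.4432 -0.2381  0.1225] [0.0222 0.0452 0.0289] ((443.2167663574219, -238.0632781982422), (22.20977210998535, 45.1182975769043), 0.44330835342407227)
105 [ 0.5898 -0.2138  0.1991] [0.0399 0.02   0.0117] ((588.5296020507812, -215.2117156982422), (15.0191068649292, 42.62840270996094), 71.980224609375)
57 [ 0.4445 -0.2376  0.122 ] [0.0211 0.04   0.0278] ((445.05084228515625, -237.65475463867188), (40.61668014526367, 19.751317977905273), 84.80398559570312)
283 [ 0.4444 -0.3213  0.1969] [0.0388 0.0391 0.0132] ((444.27496337890625, -321.2757568359375), (39.01756286621094, 38.717193603515625), 88.38516998291016)
```

View pics/w3.png

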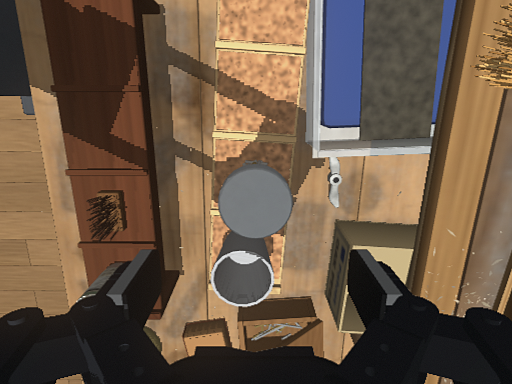

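The wrist view shows the screw jar's lid at (255,200), centred, with the cup at (243,277). The brush stands mid-bay on the dark rack at (107,213), and its measured position is within 1 mm.

servo_tool --targets '[0,0,0.4,0,0,0,85,0,0,0.8,0,0,0,85,0,0,0.8,0,0,0,85,0,0,0.7,0,0,0,85,0,0,0.42,0,0,0,85]' --force 40

```text
time: 15.82
tool_pos: [0.5929, -0.1967, 0.2231]
orientation: [-2.203, -2.235, 0.002]
force: [-0.6, 0.7, -0.6]
finger_gap: 0.0852
grasp_force: 0.0
```

servo_tool --targets '[0,0,0,0,0,0,85,0,0,0,0,0,0,70,0,0,0,0,0,0,60,0,0,0,0,0,0,50,0,0,0,0,0,0,50]'

```text
time: 16.23
tool_pos: [0.5956, -0.1976, 0.2282]
orientation: [2.202, 2.236, 0.001]
force: [-1.2, 0.2, 5.8]
finger_gap: 0.0564
grasp_force: 43.2
```

servo_tool --targets '[0,0,0,0,0,0,50,0,0,0,0,0,0,50,0,0,0,0,0,0,50,0,0,0,0,0,0,50,0,0,0,0,0,0,50]'

```text
time: 16.65
tool_pos: [0.5956, -0.1975, 0.2282]
orientation: [2.202, 2.236, 0.001]
force: [-3.0, -0.1, 6.4]
finger_gap: 0.0565
grasp_force: 43.3
```

servo_tool --targets '[0,0,-0.2,0,0,0,50,0,0,-0.5,0,0,0,50,0,0,-0.8,0,0,0,50,0,0,-0.8,0,0,0,50,0,0,-0.4,0,0,0,50]'

```text
time: 17.07
tool_pos: [0.5961, -0.1974, 0.3387]
orientation: [2.2, 2.235, 0.003]
force: [1.1, 0.3, -1.9]
finger_gap: 0.0564
grasp_force: 43.6
```

servo_tool --targets '[0.05,-0.2,0,0,0,0,50,0.12,-0.4,0,0,0,0,50,0.15,-0.5,0,0,0,0,50,0.15,-0.5,0,0,0,0,50,0.15,-0.5,0,0,0,0,50]'

```text
time: 17.48
tool_pos: [0.5082, -0.1725, 0.3324]
orientation: [-2.202, -2.237, 0.001]
force: [-0.1, 1.0, -2.2]
finger_gap: 0.0563
grasp_force: 43.5
```

servo_tool --targets '[0.15,-0.5,0,0,0,0,50,0.15,-0.5,0,0,0,0,50,0.1,-0.4,0,0,0,0,50,0.05,-0.32,0,0,0,0,50,0,0,0,0,0,0,50]'

```text
time: 17.9
tool_pos: [0.4378, -0.1553, 0.3328]
orientation: [-2.202, -2.236, 0.003]
force: [-1.2, 0.2, -2.6]
finger_gap: 0.0567
grasp_force: 43.5
```

servo_tool --targets '[0,0,0.3,0,0,0,50,0,0,0.5,0,0,0,50,0,0,0.6,0,0,0,50,0,0,0.5,0,0,0,50,0,0,0.3,0,0,0,50]'

```text
time: 18.32
tool_pos: [0.4408, -0.1563, 0.2436]
orientation: [-2.203, -2.237, 0.001]
force: [-0.6, -0.1, -2.7]
finger_gap: 0.0566
grasp_force: 43.5
```

servo_tool --targets '[0,0,0,0,0,0,50,0,0,0,0,0,0,50,0,0,0,0,0,0,50,0,0,0,0,0,0,50,0,0,0,0,0,0,50]'

```text
time: 18.73
tool_pos: [0.4421, -0.157, 0.2469]
orientation: [2.203, 2.237, 0.001]
force: [0.4, -0.3, -1.8]
finger_gap: 0.0564
grasp_force: 43.6
```

On target. It needs about 21 mm more, down to about 0.226.

servo_tool --targets '[0,0,0.2,0,0,0,50,0,0,0.15,0,0,0,50,0,0,0.1,0,0,0,50,0,0,0.05,0,0,0,50,0,0,0,0,0,0,50]'

```text
time: 19.15
tool_pos: [0.441, -0.1565, 0.2262]
orientation: [-2.203, -2.238, 0.001]
force: [-3.4, 0.7, 6.8]
finger_gap: 0.0567
grasp_force: 44.5
```

servo_tool --targets '[0,0,0.03,0,0,0,50,0,0,0,0,0,0,50,0,0,0,0,0,0,50,0,0,0,0,0,0,50,0,0,0,0,0,0,50]'

```text
time: 19.57
tool_pos: [0.441, -0.1566, 0.2261]
orientation: [-2.204, -2.239, 0.001]
force: [-8.0, 2.0, 18.4]
finger_gap: 0.0564
grasp_force: 45.6
```

servo_tool --targets '[0,0,-0.04,0,0,0,50,0,0,0,0,0,0,60,0,0,0,0,0,0,75,0,0,0,0,0,0,85,0,0,0,0,0,0,85]' --force 30

```text
time: 19.98
tool_pos: [0.4415, -0.1566, 0.2261]
orientation: [-2.204, -2.238, 0.0]
force: [0.4, -0.1, 0.0]
finger_gap: 0.0848
grasp_force: 0.0
```

servo_tool --targets '[0,0,-0.3,0,0,0,85,0,0,-0.7,0,0,0,85,0,0,-0.8,0,0,0,85,0,0,-0.8,0,0,0,85,0,0,-0.5,0,0,0,85]'

```text
time: 20.4
tool_pos: [0.4422, -0.1569, 0.3532]
orientation: [2.202, 2.236, 0.001]
force: [-0.0, -0.9, -0.7]
finger_gap: 0.0849
grasp_force: 0.0
```

servo_tool --targets '[-0.6,0.7,0,0,0,0,85,-0.7,0.8,0,0,0,0,85,-0.7,0.8,0,0,0,0,85,-0.7,0.8,0,0,0,0,85,-0.41,0.47,0,0,0,0,85]'

```text
time: 20.82
tool_pos: [0.587, -0.2799, 0.3498]
orientation: [2.203, 2.236, 0.0]
force: [0.0, -0.4, 0.7]
finger_gap: 0.0851
grasp_force: 0.0
```

servo_tool --targets '[0,0,0,0,0,0,85,0,0,0,0,0,0,85,0,0,0,0,0,0,85,0,0,0,0,0,0,85,0,0,0,0,0,0,85]'

```text
time: 21.23
tool_pos: [0.5833, -0.2762, 0.3506]
orientation: [-2.203, -2.239, 0.0]
force: [0.8, 0.1, 0.3]
finger_gap: 0.085
grasp_force: 0.0
```

Run:
```python
from station import arm, vision
from fit import *
print(arm.state()["tool_pos"],arm.state()["orientation"])
c=vision.capture("wrist");cw=cloud(c);ct=vision.capture("top");t=cloud(ct);cv2.imwrite("pics/w4.png",c["img"][:,:,::-1])
def f(w,x,y,z0,z1,r=.034):
    q=w.reshape(-1,3); q=q[(q[:,2]>z0)&(q[:,2]<z1)&(abs(q[:,0]-x)<r)&(abs(q[:,1]-y)<r)]
    if len(q)>5: print(len(q),((q.min(0)+q.max(0))/2).round(4),(q.max(0)-q.min(0)).round(4))
for w in (cw,t):
    f(w,.585,-.279,.158,.175); f(w,.4421,-.1565,.19,.21)
```

```text
[ 0.58332662 -0.27615317  0.35055539] [-2.20337778e+00 -2.23879271e+00  1.94661806e-04]
1109 [ 0.5835 -0.2788  0.1639] [0.0568 0.0573 0.0117]
4634 [ 0.4432 -0.1638  0.1964] [0.0493 0.039  0.0128]
28 [ 0.5787 -0.2786  0.1641] [0.037  0.0571 0.0084]
516 [ 0.4415 -0.1563  0.1962] [0.0535 0.0538 0.0121]
```

View pics/w4.png

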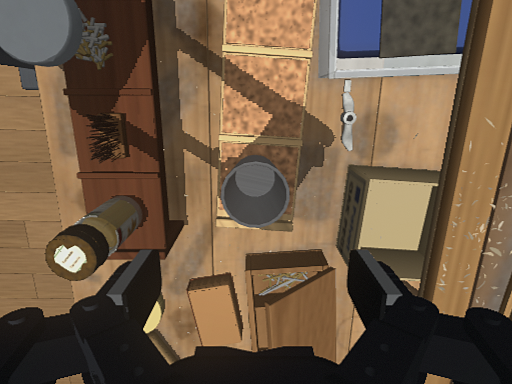

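The wrist view shows the cup centred at (256,190). On the dark rack the screw jar, brush and capped jar all stand upright at left.

servo_tool --targets '[-0.065,0,0.5,0,0,0,80,0,0,0.9,0,0,0,80,0,0,1,0,0,0,80,0,0,0.9,0,0,0,80,0,0,0.5,0,0,0,80]'

```text
time: 21.75
tool_pos: [0.582, -0.2782, 0.1946]
orientation: [-2.201, -2.235, 0.002]
force: [-0.2, 0.3, 0.0]
finger_gap: 0.0803
grasp_force: 0.0
```

servo_tool --targets '[0,0,0.12,0,0,0,80,0,0,0,0,0,0,80,0,0,0,0,0,0,65,0,0,0,0,0,0,55,0,0,0,0,0,0,40]'

```text
time: 22.17
tool_pos: [0.5853, -0.2805, 0.1963]
orientation: [2.201, 2.236, 0.001]
force: [-1.6, -0.5, 3.0]
finger_gap: 0.0568
grasp_force: 31.2
```

servo_tool --targets '[0,0,0,0,0,0,40,0,0,0,0,0,0,40,0,0,0,0,0,0,40,0,0,0,0,0,0,40,0,0,0,0,0,0,40]'

```text
time: 22.58
tool_pos: [0.5853, -0.2805, 0.1963]
orientation: [2.201, 2.235, 0.001]
force: [-2.0, 0.9, 7.0]
finger_gap: 0.0567
grasp_force: 31.0
```

servo_tool --targets '[0,0,-0.2,0,0,0,40,0,0,-0.6,0,0,0,40,0,0,-1,0,0,0,40,0,0,-1,0,0,0,40,0,0,-1,0,0,0,40]'

```text
time: 23.0
tool_pos: [0.5838, -0.2794, 0.348]
orientation: [2.204, 2.238, 0.0]
force: [0.9, -1.2, -0.2]
finger_gap: 0.0561
grasp_force: 32.3
```

servo_tool --targets '[0.2,-0.1,0,0,0,0,40,0.4,-0.25,0,0,0,0,40,0.5,-0.35,0,0,0,0,40,0.5,-0.35,0,0,0,0,40,0.5,-0.35,0,0,0,0,40]'

```text
time: 23.42
tool_pos: [0.5262, -0.1957, 0.3463]
orientation: [2.204, 2.237, 0.001]
force: [0.4, 0.2, -1.1]
finger_gap: 0.0567
grasp_force: 32.3
```

servo_tool --targets '[0.5,-0.35,0,0,0,0,40,0.5,-0.35,0,0,0,0,40,0.5,-0.35,0,0,0,0,40,0.5,-0.35,0,0,0,0,40,0.5,-0.35,0,0,0,0,40]'

```text
time: 23.83
tool_pos: [0.4545, -0.0967, 0.3462]
orientation: [2.203, 2.238, 0.001]
force: [1.1, 0.2, -1.0]
finger_gap: 0.0566
grasp_force: 32.3
```

servo_tool --targets '[0.35,-0.2,0,0,0,0,40,0.21,-0.18,0,0,0,0,40,0,0,0,0,0,0,40,0,0,0,0,0,0,40,0,0,0,0,0,0,40]'

```text
time: 24.25
tool_pos: [0.4408, -0.0763, 0.3459]
orientation: [2.203, 2.237, 0.0]
force: [-0.7, 0.6, -1.7]
finger_gap: 0.0566
grasp_force: 32.3
```

Run:
```python
from station import arm, vision
import cv2,numpy as np
s=arm.state();print(s["tool_pos"],s["force"])
c=vision.capture("side"); cv2.imwrite("pics/s2.png",cv2.resize(c["img"][80:240,170:330,::-1],None,fx=3,fy=3))
```

```text
[ 0.44081392 -0.07626213  0.34586379] [-0.70334094  0.55213217 -1.66695715]
```

View pics/s2.png

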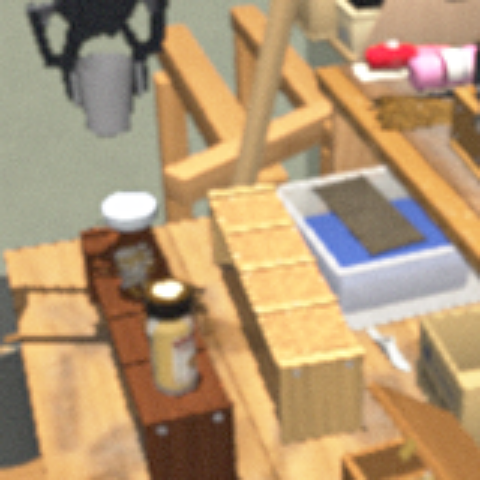

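The side view shows the cup held upright at (105,93) above the left-hand bay. The screw jar, brush and capped jar are standing, and the pale rack is empty. Now I'll lower the cup.

servo_tool --targets '[0,0,0.4,0,0,0,40,0,0,0.8,0,0,0,40,0,0,0.9,0,0,0,40,0,0,0.8,0,0,0,40,0,0,0.5,0,0,0,40]'

```text
time: 24.72
tool_pos: [0.4392, -0.076, 0.2067]
orientation: [-2.204, -2.236, 0.002]
force: [-0.5, 0.5, -2.1]
finger_gap: 0.0568
grasp_force: 32.4
```

servo_tool --targets '[0,0,0.2,0,0,0,40,0,0,0.08,0,0,0,40,0,0,0,0,0,0,40,0,0,0,0,0,0,40,0,0,0,0,0,0,40]'

```text
time: 25.13
tool_pos: [0.441, -0.076, 0.1996]
orientation: [2.202, 2.236, 0.002]
force: [-1.4, 0.3, -1.2]
finger_gap: 0.0566
grasp_force: 32.4
```

servo_tool --targets '[0,0,0.05,0,0,0,40,0,0,0.04,0,0,0,40,0,0,0.03,0,0,0,40,0,0,0,0,0,0,40,0,0,0,0,0,0,40]'

```text
time: 25.55
tool_pos: [0.4401, -0.0756, 0.1943]
orientation: [2.203, 2.238, 0.001]
force: [-1.9, 1.0, 5.7]
finger_gap: 0.0571
grasp_force: 32.2
```

Contact is where expected. I'll release, retreat up and back out.

servo_tool --targets '[0,0,0,0,0,0,62,0,0,0,0,0,0,70,0,0,0,0,0,0,80,0,0,0,0,0,0,80,0,0,0,0,0,0,80]'

```text
time: 25.97
tool_pos: [0.4398, -0.0755, 0.1934]
orientation: [-2.204, -2.238, 0.0]
force: [0.0, -0.3, 1.0]
finger_gap: 0.0801
grasp_force: 0.0
```

servo_tool --targets '[0,0,-0.2,0,0,0,80,0,0,-0.8,0,0,0,80,0,0,-1,0,0,0,80,0,0,-1,0,0,0,80,0,0,-0.9,0,0,0,80]'

```text
time: 26.38
tool_pos: [0.4395, -0.0754, 0.3523]
orientation: [2.204, 2.238, 0.0]
force: [1.5, 0.4, -0.6]
finger_gap: 0.0799
grasp_force: 0.0
```

servo_tool --targets '[0.8,0.3,0,0,0,0,80,0.9,0.3,0,0,0,0,80,0.9,0.3,0,0,0,0,80,0.9,0.3,0,0,0,0,80,0.9,0.3,0,0,0,0,80]'

```text
time: 26.8
tool_pos: [0.4971, 0.1031, 0.3504]
orientation: [2.204, 2.238, 0.001]
force: [0.6, -0.1, 0.3]
finger_gap: 0.08
grasp_force: 0.0
```

servo_tool --targets '[0.5,0,0,0,0,0,80,0,0,0,0,0,0,80,0,0,0,0,0,0,80,0,0,0,0,0,0,80,0,0,0,0,0,0,80]'

```text
time: 27.22
tool_pos: [0.4965, 0.1204, 0.3497]
orientation: [2.205, 2.237, -0.001]
force: [-0.2, -0.1, -0.1]
finger_gap: 0.0802
grasp_force: 0.0
```

Run:
```python
from station import arm, vision
from fit import *
print(arm.state()["tool_pos"])
ct=vision.capture("top");w=cloud(ct);cv2.imwrite("pics/t5.png",ct["img"][:,:,::-1])
for n,x,y,z0,z1 in (("cup",.4408,-.0745,.157,.175),("sj",.4421,-.1565,.19,.21),("br",.4433,-.2385,.108,.145),("cj",.4446,-.3205,.19,.21)):
    q=w.reshape(-1,3); q=q[(q[:,2]>z0)&(q[:,2]<z1)&(abs(q[:,0]-x)<.036)&(abs(q[:,1]-y)<.036)]
    print(n,len(q),((q.min(0)+q.max(0))/2-[x,y,0]).round(4),(q.max(0)-q.min(0)).round(4))
```

```text
[0.49652705 0.12035077 0.34966082]
cup 128 [-4.000e-04 -1.000e-04  1.626e-01] [0.0556 0.0559 0.011 ]
sj 514 [-0.0007  0.0003  0.1963] [0.0534 0.054  0.0106]
br 53 [0.0012 0.0009 0.1213] [0.0211 0.04   0.0266]
cj 282 [-0.0002 -0.0008  0.1977] [0.0388 0.0393 0.0126]
```

View pics/t5.png

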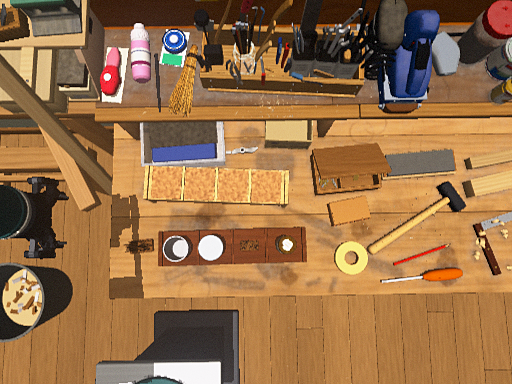

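The dark rack now holds, from the left, the cup (176,248), screw jar (210,247), brush (250,245) and capped jar (285,244). Each is within about 1.5 mm of its bay centre. The sanding block, tape and wing clamp have not moved.

```bash
python3 -c "
from station import arm
print(arm.hand_in())"
```

```text
the job is handed in; nothing more can be done
None
```

I handed the job in with the four things standing upright in the dark rack in reverse order, from the left cup, screw jar, brush and slim capped jar, each within about 1.5 mm of its bay centre, and with the sanding block, tape and wing clamp untouched.

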